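Set decorating tweezers to the gauge and hold them

TASK

Press the raised gauge plate at the front of the decorating stand down until it clicks and stays down by itself, then take the hand off it. Now squeeze the sprung tweezers behind it at their ribbed rubber pads until the clear gap between the tips equals that between the two lines on the gauge (20 mm), never pinching the tips nearly shut. Finish while still squeezing, holding that gap steady so that I can slip a sugar flower in, and leave the jam jar, salt shaker and teaspoon where they are.

Things in the scene. Friction and masses are not known exactly. Their poses are not given: they have to be found in the camera images.
- stand: Fixed wooden board 300 x 100 mm, top 16 mm up. Origin: centre of its underside; x from its front edge (gauge hinge, x = -134 mm, 70 mm up) to the rear post (x = 113 to 147 mm, 89 mm high), y left, z up. Tweezers level along x, symmetrical about it, mid-height 75 mm: tips at x = -35, rubber pads at x = 20 mm. All under 90 mm high but the raised gauge (to 120 mm, at x = -50 mm).
- gauge (a joint): Aluminium gauge plate 44 x 5 mm, 95 mm from its front hinge to its free end by the tweezer tips. 0 = raised 0.5 rad; 0.5 = level, at its end stop, 4 mm in front of the tips. A spring pushes it up (up to 8 N at gauge_press) until 0.36 rad; past that it snaps to 0.5 and stays. Two dark lines on top at the free end, inner edges 20 mm apart, mark the tip gap.
- gauge_press (a point): Point on top of the gauge plate, in its middle, 55 mm from the hinge, where to press it. With the gauge down it is at x = -79 mm, y = 0, 75 mm up in the stand's frame.
- tip_left (a point): Inner face of the end of the left tweezer arm (steel, end 3 mm thick and 8 mm tall). The distance between tip_left and tip_right is the clear tip gap: about 50 mm at rest.
- tip_right (a point): The same on the right tweezer arm.
- pad_left (a point): Centre of the outer face of the ribbed rubber pad of the left arm, where a finger presses; pad 30 mm long, 22 mm tall (64 to 86 mm above the worktop), 105 mm from the arm's pivot (the tip is 160 mm from it). Width over both pads: about 53 mm at rest, 33 mm at a tip gap of 20 mm; 1 mm less width makes the gap 1.5 mm less.
- pad_right (a point): The same on the right tweezer arm.
- left_arm (a joint): Angle of the left tweezer arm about its upright pivot at the rear post: 0 = open at rest, grows as squeezed. The tip gap is 50 mm less 160 mm times the sum of both angles (0.094 rad each at 20 mm). Spring 5 N m/rad: about 5 N on each pad at 20 mm; grip with 15 N or more so that the fingers reach their width.
- right_arm (a joint): The same for the right tweezer arm.
- jam_jar: Loose glass jam jar, 69 mm wide, 99 mm tall, to the left of the stand; origin under its centre. A bystander.
- salt_shaker: Loose salt shaker, 44 mm wide, 90 mm tall, to the right of the stand; origin under its centre. A bystander.
- teaspoon: Loose teaspoon lying on the worktop right of the stand, 132 x 28 x 11 mm; origin under its centre. A bystander.

How it is judged:
On the way, in this order (a step that is already met when the one before it is completed fails the run):
1. the gauge is folded down into its detent and stays there with the fingers off the stand (value of joint gauge above 0.47 rad and contact force between the fingers and stand below 0.3 N), for 0.3 s.
2. the fingers squeeze the tweezers to a tip gap of 20 mm, within 3 mm, and hold it steady for a second (distance between tip_left and tip_right between 0.017 and 0.023 m and velocity of joint left_arm between -0.05 and 0.05 rad/s and velocity of joint right_arm between -0.05 and 0.05 rad/s and contact force between the fingers and stand above 3 N and value of joint gauge above 0.47 rad), for 1 s.
At the end, for the whole second after the job is handed in: The fingers still squeeze the tweezers (more than 3 N on the stand's parts); the clear gap between the tips is 20 mm, within 3 mm, and steady (each arm slower than 0.05 rad/s); the gauge is still down in its detent (over 0.47 rad) (all of step 2); the arm keeps its last pose, push and grip.
It fails at once if the tips are pinched nearly shut (gap under 8 mm) (distance between tip_left and tip_right below 0.008 m).
It fails at once if a bystander is shifted by more than 25 mm (distance of any of jam_jar, salt_shaker, teaspoon from where it was at the start of the episode above 0.025 m).
It also fails if it takes over 48 s, if anything falls off the work surface, if the arm or the gripper's body presses on something with over 40 N, if the wrist force passes 120 N, or if a joint passes its speed limit or range.

ROBOT

A 6-joint arm with a two-finger parallel gripper is mounted at the origin on a cart in front of the work surface, level with it; the furniture and walls round the work are solid. World frame = base frame: x ahead of the robot, y to its left, z up, the work surface at z = 0. Lengths are in m, angles in rad, forces in N, time in s.
With the tool pointing down it reaches from about 0.2 to 0.875 m from the base axis. Payload 3.4 kg.
Tool frame: the origin (TCP) lies on the front face of the gripper's body, between the roots of the fingers; the fingertips stand 97 mm ahead of it and the grasp point (between the pads) lies 78 mm ahead of it (robot.tcp_to_grasp is the z of the grasp point in the tool frame, in m); z points along the fingers, y is the line along which they close (so a half turn about z gives the same grasp; the last joint's range is limited). The gripper opens to 94 mm and grips with 3 to 60 N. Pads are 16 mm wide; open, the fingers measure 119 mm over their backs; the gripper's body (75 mm by 177 mm) begins 78 mm behind the grasp point.
Start: joints at [-1.365, 0.276, 1.505, -0, 1.361, -0.121], TCP at [0.185, -0.545, 0.303] pointing down, gripper open.
Joint ranges: [-2.89, 2.89], [-0.75, 2.08], [0.22, 2.7], [-1.18, 4.32], [0.11, 2.71], [-2.7, 2.7]. Speed limits (rad/s): [2.57, 2.57, 3.14, 3.14, 3.14, 3.14].

INTERFACE

Orientations are given as a 3x3 rotation matrix whose columns are the frame's x, y, z axes.
In Python, from plant import robot gives the robot as it stands.
- The arm moves only by the tool servo_tool, never from a script. Its argument "plan" is a list of rows, each a list of 6 numbers: the shift along the tool's x, y, z in m, then the turn, a rotation vector about the tool's x, y, z in rad. A call has 1 to 10 rows; each row shifts and turns the commanded pose from where the row before left it, along the tool's axes as they then stand; what a row does not reach is not made up. A row lasts 1/10 s, in which the tool goes at most 50 mm and 8.59 degrees, less where a joint would pass 70% of its speed; a pose out of reach is approached as far as the arm can. A call is refused whole if a number of a shift passes 0.05 or a number of a turn 0.15, either way. A call with a gripper value outside its range is refused whole. "jaw" is the opening, from 0 (shut) to 1 (fully open), set as the call begins (left out, the last holds). The fingers move at their own pace and stop on an object; the grip force is fixed at half the most. Time passes only in rows, so rows that do not move let the fingers close. It gives the time, the measured TCP pose, the force, the opening and the grip force at its end, in the units of the state.
- robot.observe(): the state, without advancing time (a new reading comes with each control period).
- robot.camera(name): name is "scene" or "top" or "wrist"; returns the picture (420x560x3 uint8, red, green, blue); there is no depth.
- robot.camera_info(name): a dict with "fovy" (degrees; the focal length in pixels is half the picture's height over the tangent of half this angle, whatever the lens; pixels are square), "cx", "cy" (the principal point, pixels), "T" (4x4, takes a point from camera to world coordinates). Camera axes: x right, y down, z forward; pixel columns grow to the right and rows downward; lengths in m; the calibration is good to about 2 mm. A picture is of the moment at which its call begins: read the wrist's pose just before it. camera_info takes no time and is no camera call; for the wrist camera it gives the pose at the moment of the call.
- robot.close_job(): hands the job in; it is judged then, once.
The state is a dict: "time_s": time; "qpos": joint angles; "joint_velocities": joint speeds; "joint_efforts": joint torques, N m; "eef_pos": TCP position; "tcp_rot": TCP orientation; "contact_force": force on the tool from outside, world axes, zero at the start; "ft_torque": the same for the moment, N m; "grip_width": finger opening in m; "grasp_force": force on a finger pad.
Only numpy, scipy, OpenCV 4.12 (cv2) and the standard library are available. Lean on these libraries where they do the work, as an engineer would, in place of code of your own. Each camera call takes 0.05 s, during which the arm holds its last target. There are 200 camera calls.

## Working session

There is one attempt and no reset: what is moved stays moved. The work goes in short steps, Python scripts to look and compute and a tool call to move; the robot and the scene stay as the last step left them, time stands still between calls to the robot, and variables do not carry over. Pictures are saved under pics/ and viewed, at most 10 in all, crops included, and the job is handed in when it is done.

Besides the shell and the picture viewer there is one more tool, called after "Emit:" as name([rows], argument=value, ...), one row to a line, values as JSON. servo_tool: Moves the arm, as the interface text tells. Its arguments: {"type":"object","properties":{"plan":{"type":"array","items":{"type":"array","items":{"type":"number"}}},"jaw":{"type":"number"}},"required":["plan"]}

```bash
mkdir -p pics; python3 - <<'E'
from plant import robot
import cv2,numpy as np
for n in("scene","top"):
    im=robot.camera(n); cv2.imwrite(f"pics/{n}0.png",im[:,:,::-1])
    i=robot.camera_info(n); print(n,i["fovy"],i["cx"],i["cy"]);print(np.round(i["T"],4))
s=robot.observe();print(s["time_s"],np.round(s["tcp_rot"],3),s["grip_width"],s["contact_force"])
E
```

```text
scene 47.34190762101947 277.3837316795366 210.29364545867804
[[-0.4597 -0.6256  0.6303 -0.025 ]
 [-0.888   0.3163 -0.3337  0.3596]
 [ 0.0094 -0.7131 -0.701   0.7759]
 [ 0.      0.      0.      1.    ]]
top 47.016605545108646 271.28092422309504 209.47650976306466
[[-0.0209 -0.9994  0.0269  0.542 ]
 [-0.9998  0.0208 -0.006   0.0471]
 [ 0.0054 -0.027  -0.9996  1.0823]
 [ 0.      0.      0.      1.    ]]
0.1 [[ 0.947  0.321 -0.   ]
 [ 0.321 -0.947  0.002]
 [ 0.    -0.002 -1.   ]] 0.09363432152407689 [-0.36407087 -0.60590063 -1.15157397]
```

View pics/top0.png

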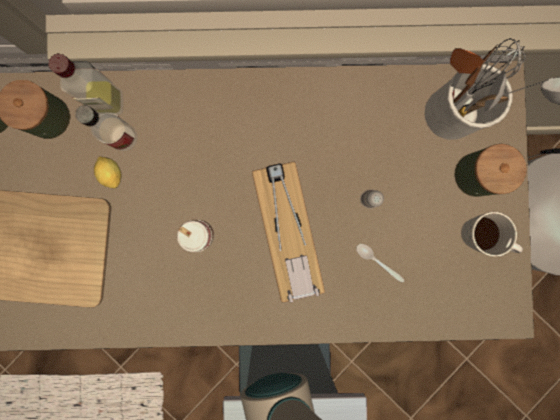

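View pics/scene0.png

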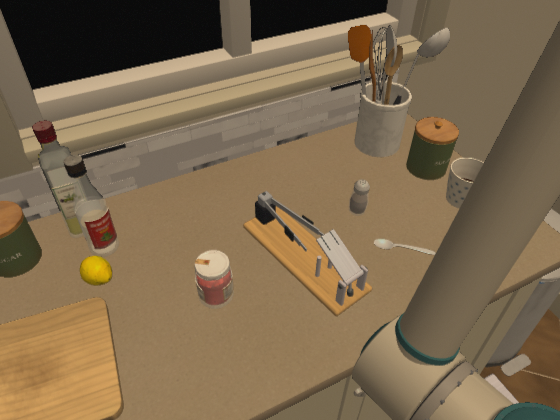

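The top view shows the board with corners near (254,170), (294,163), (323,291) and (283,300) px. The gauge is at the robot end, the jar at (195,236), the shaker at (372,198) and the spoon at (380,262). I'll segment the board and the tweezer pads next.

```bash
cat > h.py <<'E'
import cv2,numpy as np
from plant import robot
def ray(n,px,z):
    i=robot.camera_info(n);f=210/np.tan(np.radians(i["fovy"]/2));T=i["T"]
    px=np.atleast_2d(np.array(px,float))
    d=np.c_[(px[:,0]-i["cx"])/f,(px[:,1]-i["cy"])/f,np.ones(len(px))]@T[:3,:3].T
    return T[:3,3]+d*((z-T[2,3])/d[:,2])[:,None]
def proj(n,P):
    i=robot.camera_info(n);f=210/np.tan(np.radians(i["fovy"]/2));T=i["T"]
    c=(np.atleast_2d(P)-T[:3,3])@T[:3,:3]
    return np.c_[i["cx"]+f*c[:,0]/c[:,2],i["cy"]+f*c[:,1]/c[:,2]]
E
python3 - <<'E'
from h import *
im=cv2.imread("pics/top0.png")
hsv=cv2.cvtColor(im,cv2.COLOR_BGR2HSV)
print(hsv[185,262],hsv[230,262],hsv[230,240],hsv[280,315],hsv[225,277])
m=((hsv[:,:,1]>95)&(hsv[:,:,0]<25)&(hsv[:,:,2]>110)).astype(np.uint8)
r=np.zeros_like(m);r[150:310,240:335]=1;m*=r
m=cv2.morphologyEx(m,cv2.MORPH_OPEN,np.ones((3,3),np.uint8))
ys,xs=np.nonzero(m);pts=np.c_[xs,ys].astype(np.float32)
W=ray("top",pts,.016)[:,:2].astype(np.float32)
rc=cv2.minAreaRect(W);print("rect",rc,m.sum())
b=cv2.boxPoints(rc);print(b,proj("top",np.c_[b,np.full(4,.016)]))
big=cv2.resize(im[155:308,225:345],None,fx=5,fy=3.9*5/3.9,interpolation=cv2.INTER_CUBIC)[:,:]
big=cv2.resize(im[155:308,225:345],(470,600),interpolation=cv2.INTER_CUBIC)
cv2.imwrite("pics/crop.png",big)
E
```

```text
[ 17 117 200] [ 16  86 149] [ 18  83 150] [ 17 116 180] [ 16  23 165]
rect ((0.521854043006897, 0.005199044942855835), (0.29889097809791565, 0.10155071318149567), 11.529138565063477) 4466
[[ 0.36527562  0.02508081]
 [ 0.3855722  -0.07442094]
 [ 0.67843246 -0.01468272]
 [ 0.6581359   0.08481903]] [[280.34385381 302.7232095 ]
 [325.34648667 292.46513627]
 [295.24922889 160.37163463]
 [250.53134535 170.41651848]]
```

View pics/crop.png

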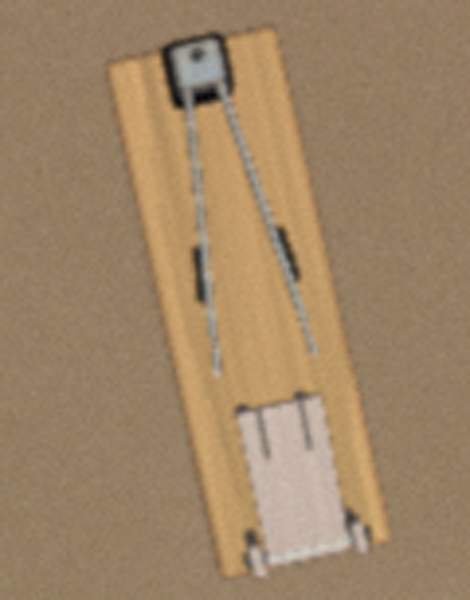

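The crop shows the two black pads at about (200,274) and (288,252), the tips at (217,374) and (315,352), and the post at (198,65). The fitted board is 299 x 101.5 mm, which matches the given size. I'll cross-check the fit with these features.

```bash
python3 - <<'E'
from h import *
s=np.radians(11.53);c=np.array([.5219,.0052]);R=np.array([[np.cos(s),-np.sin(s)],[np.sin(s),np.cos(s)]])
q=np.array([[200,274],[288,252],[217,374],[315,352],[198,65]])/np.array([470/120,600/153])+[225,155]
for p,z in zip(q,[.086,.086,.079,.079,.089]): print(np.round((ray("top",p,z)[0,:2]-c)@R,4))
# scene check
P=[[20,27,75],[20,-27,75],[-35,26,79],[-35,-26,79],[-150,50,16],[150,50,16]]
P=np.array(P)/1000;W=np.c_[P[:,:2]@R.T+c,P[:,2]];print(proj("scene",W))
for n,px in(("jar",[195,236]),("salt",[372,198]),("spoon",[380,262])): print(n,(ray("top",px,.09 if n!="spoon" else .01)[0,:2]-c)@R)
print(W[:2], (np.array([-.079,0])@R.T+c),(np.array([.02,0])@R.T+c))
o=robot.observe();r=np.array(o["tcp_rot"]);print(r,o["eef_pos"],o["time_s"])
i=robot.camera_info("wrist");print(np.round(r.T@(i["T"][:3,3]-o["eef_pos"]),4))
E
```

```text
[0.02   0.0232]
[ 0.0211 -0.0246]
[-0.0336  0.026 ]
[-0.0337 -0.0272]
[0.1274 0.    ]
[[289.04372024 233.56988036]
 [309.34586085 221.4761421 ]
 [307.85577016 248.42158502]
 [327.63157824 235.99127163]
 [337.36906189 313.51243064]
 [242.49522207 222.50897523]]
jar [0.03441357 0.19049851]
salt [ 0.0304246  -0.18171516]
spoon [-0.11172534 -0.18458336]
[[ 0.53609962  0.03565276  0.075     ]
 [ 0.54689319 -0.01725753  0.075     ]] [ 0.44449421 -0.0105906 ] [0.5414964  0.00919762]
[[ 9.47075869e-01  3.21009634e-01 -3.37322199e-04]
 [ 3.21009752e-01 -9.47074533e-01  1.60253822e-03]
 [ 1.94960945e-04 -1.62600900e-03 -9.99998659e-01]] [ 0.18451436 -0.54422891  0.3019065 ] 0.1
[ 0.0656 -0.0005 -0.0824]
```

The fit agrees within about 2 mm: pads at x = 20, tips at -34, and the scene projection matches. The stand centre is (0.522, 0.0047) with yaw 11.53°. First I'll turn the tool in line with the stand, close the fingers and fly over the gauge.

Emit:
servo_tool([
  [0,0,0,0,0,0.125],
  [0.018,-0.0235,0.003,0,0,0],
  [0.018,-0.0235,0.003,0,0,0],
  [0.018,-0.0235,0.003,0,0,0],
  [0.018,-0.0235,0.003,0,0,0],
  [0.018,-0.0235,0.003,0,0,0],
  [0.018,-0.0235,0.003,0,0,0],
  [0.018,-0.0235,0.003,0,0,0],
  [0.018,-0.0235,0.003,0,0,0],
  [0.018,-0.0235,0.003,0,0,0],
], jaw=0)

```text
time_s: 1.1
eef_pos: [0.3011, -0.3036, 0.2753]
tcp_rot: [[0.98, 0.2, -0.0], [0.2, -0.98, 0.0], [-0.0, -0.0, -1.0]]
contact_force: [0.4, -0.5, -0.0]
grip_width: 0.0174
grasp_force: 0.0
```

Emit:
servo_tool([
  [0.018,-0.0235,0.003,0,0,0],
  [0.018,-0.0235,0.003,0,0,0],
  [0.018,-0.0235,0.003,0,0,0],
  [0.018,-0.0235,0.003,0,0,0],
  [0.018,-0.0235,0.003,0,0,0],
  [0.018,-0.0235,0.003,0,0,0],
  [0.018,-0.0235,0.003,0,0,0],
  [0.018,-0.0235,0.003,0,0,0],
  [0,0,0,0,0,0],
  [0,0,0,0,0,0],
])

```text
time_s: 2.1
eef_pos: [0.4041, -0.0916, 0.2514]
tcp_rot: [[0.979, 0.202, -0.001], [0.202, -0.979, -0.0], [-0.001, 0.0, -1.0]]
contact_force: [-0.1, 0.3, 0.5]
grip_width: 0.0004
grasp_force: 0.0
```

```bash
cat > g.py <<'E'
from h import *
import sys
c=np.array([.522,.0047]);s=np.radians(11.53)
def go(x,y,z):
    o=robot.observe();r=np.array(o["tcp_rot"]);p=np.array(o["eef_pos"])
    t=np.r_[np.array([[np.cos(s),-np.sin(s)],[np.sin(s),np.cos(s)]])@[x,y]+c,z]
    print("t",o["time_s"],"tool-frame shift",np.round(r.T@(t-p),4),"pos",np.round(p,4),"F",np.round(o["contact_force"],2),"w",o["grip_width"],o["grasp_force"])
    print("yaw err",s-np.arctan2(r[1,0],r[0,0]),"z",r[:,2])
go(*map(float,sys.argv[1:]))
E
python3 g.py -.079 0 .172
```

```text
t 2.1 tool-frame shift [ 0.056  -0.0706  0.0793] pos [ 0.4041 -0.0916  0.2514] F [-0.12  0.31  0.48] w 0.0004358779648142959 0.0
yaw err -0.002577220656145268 z [-1.01832241e-03 -3.72109205e-04 -9.99999412e-01]
```

Emit:
servo_tool([
  [0.028,-0.035,0.012,0,0,0],
  [0.028,-0.0355,0.012,0,0,0],
  [0,0,0.01,0,0,0],
  [0,0,0.01,0,0,0],
  [0,0,0.01,0,0,0],
  [0,0,0.008,0,0,0],
  [0,0,0.006,0,0,0],
  [0,0,0.005,0,0,0],
  [0,0,0.004,0,0,0],
  [0,0,0,0,0,0],
])

```text
time_s: 3.1
eef_pos: [0.4441, -0.0119, 0.1738]
tcp_rot: [[0.98, 0.2, -0.002], [0.2, -0.98, 0.0], [-0.002, -0.001, -1.0]]
contact_force: [-0.8, 0.2, -0.3]
grip_width: 0.0001
grasp_force: 0.0
```

```bash
python3 g.py -.079 0 .172
```

```text
t 3.1 tool-frame shift [ 0.0006 -0.0007  0.0018] pos [ 0.4441 -0.0119  0.1738] F [-0.83  0.15 -0.26] w 0.00012478793859602985 0.0
yaw err -5.252149758439018e-07 z [-2.42490254e-03  9.93631112e-05 -9.99997055e-01]
```

The force is near zero at 2 mm above level, so the plate has snapped down. I'll lift off, wait, and open the fingers while moving over the pads.

Emit:
servo_tool([
  [0,0,-0.02,0,0,0],
  [0,0,-0.025,0,0,0],
  [0,0,-0.01,0,0,0],
  [0,0,0,0,0,0],
  [0,0,0,0,0,0],
  [0,0,0,0,0,0],
  [0,0,0,0,0,0],
], jaw=0)

```text
time_s: 3.8
eef_pos: [0.4445, -0.0115, 0.2287]
tcp_rot: [[0.98, 0.2, -0.002], [0.2, -0.98, 0.0], [-0.002, -0.001, -1.0]]
contact_force: [0.1, 0.4, 0.2]
grip_width: 0.0005
grasp_force: 0.0
```

Emit:
servo_tool([
  [0.02,0,0,0,0,0],
  [0.02,0,0,0,0,0],
  [0.02,0,0,0,0,0],
  [0.02,0,0,0,0,0],
  [0.019,0,0,0,0,0],
  [0,0,0,0,0,0],
  [0,0,0,0,0,0],
], jaw=0.85)

```text
time_s: 4.5
eef_pos: [0.5412, 0.0083, 0.2287]
tcp_rot: [[0.98, 0.201, -0.003], [0.201, -0.98, -0.0], [-0.003, -0.001, -1.0]]
contact_force: [0.0, -0.5, 0.9]
grip_width: 0.0531
grasp_force: 0.0
```

```bash
python3 g.py .02 0 .153; python3 - <<'E'
from h import *
a=robot.camera("wrist");b=robot.camera("scene")[180:330,230:400]
b=cv2.resize(b,(476,420),interpolation=cv2.INTER_CUBIC)
cv2.imwrite("pics/w1.png",cv2.resize(np.hstack([a,b]),(795,322))[:,:,::-1])
E
```

```text
t 4.5 tool-frame shift [ 0.0006 -0.0003  0.0757] pos [0.5412 0.0083 0.2287] F [ 0.01 -0.49  0.88] w 0.053113806956817236 0.0
yaw err -0.0009645072391347709 z [-2.64551335e-03 -2.06972267e-05 -9.99996500e-01]
```

View pics/w1.png

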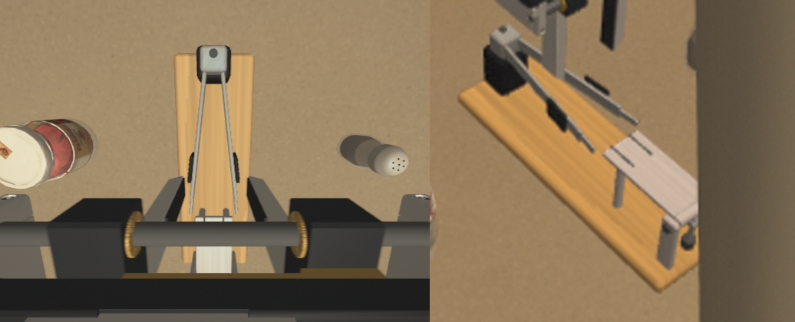

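The gauge is level, just in front of the tips. The wrist view (pads at 191 and 237 px, fingers at about 182 and 250 px) shows the tweezers centred between the fingers. I'll descend around the pads.

Emit:
servo_tool([
  [0,0,0,0,0,0],
  [0,0,0,0,0,0],
  [0,0,0,0,0,0],
  [0,0,0.01,0,0,0],
  [0,0,0.015,0,0,0],
  [0,0,0.02,0,0,0],
  [0,0,0.02,0,0,0],
  [0,0,0.01,0,0,0],
  [0,0,0,0,0,0],
  [0,0,0,0,0,0],
])

```text
time_s: 5.6
eef_pos: [0.5423, 0.0082, 0.1548]
tcp_rot: [[0.98, 0.2, 0.0], [0.2, -0.98, -0.0], [0.0, 0.0, -1.0]]
contact_force: [-0.4, -0.2, 0.5]
grip_width: 0.0798
grasp_force: 0.0
```

Emit:
servo_tool([
  [0,0,0,0,0,0],
  [0,0,0,0,0,0],
  [0,0,0,0,0,0],
  [0,0,0,0,0,0],
  [0,0,0,0,0,0],
  [0,0,0,0,0,0],
  [0,0,0,0,0,0],
  [0,0,0,0,0,0],
], jaw=0.45)

```text
time_s: 6.4
eef_pos: [0.5417, 0.0084, 0.1548]
tcp_rot: [[0.98, 0.2, -0.001], [0.2, -0.98, 0.0], [-0.001, -0.0, -1.0]]
contact_force: [-2.5, 1.3, 3.7]
grip_width: 0.0422
grasp_force: 2.5
```

```bash
python3 g.py .02 0 .153
```

```text
t 6.4 tool-frame shift [-0.     -0.0003  0.0018] pos [0.5417 0.0084 0.1548] F [-2.53  1.25  3.66] w 0.04220837118332526 2.4788344226544723
yaw err -0.0005947835866644824 z [-6.26676475e-04  1.39164374e-04 -9.99999794e-01]
```

Jaw 0.45 gave 42.2 mm, so the fingers reach the commanded width. Now I'll close to 33 mm.

Emit:
servo_tool([
  [0,0,0,0,0,0],
  [0,0,0,0,0,0],
  [0,0,0,0,0,0],
  [0,0,0,0,0,0],
  [0,0,0,0,0,0],
  [0,0,0,0,0,0],
  [0,0,0,0,0,0],
  [0,0,0,0,0,0],
  [0,0,0,0,0,0],
  [0,0,0,0,0,0],
], jaw=0.352)

```text
time_s: 7.4
eef_pos: [0.5414, 0.0083, 0.1546]
tcp_rot: [[0.98, 0.2, -0.001], [0.2, -0.98, -0.0], [-0.001, -0.0, -1.0]]
contact_force: [-3.6, 0.8, 4.6]
grip_width: 0.033
grasp_force: 4.4
```

```bash
python3 g.py .02 0 .153; python3 - <<'E'
from h import *
a=robot.camera("wrist");b=robot.camera("scene")[200:290,250:370]
cv2.imwrite("pics/scene2.png",robot.camera("scene")[:,:,::-1]);cv2.imwrite("pics/top2.png",robot.camera("top")[:,:,::-1])
b=cv2.resize(b,(560,420),interpolation=cv2.INTER_CUBIC)
cv2.imwrite("pics/w2.png",cv2.resize(np.hstack([a,b]),(800,300))[:,:,::-1])
E
```

```text
t 7.4 tool-frame shift [ 0.0002 -0.0004  0.0016] pos [0.5414 0.0083 0.1546] F [-3.65  0.83  4.65] w 0.0329927719068949 4.433972574770451
yaw err -0.0006035166362130528 z [-1.34356369e-03 -3.70322787e-05 -9.99999097e-01]
```

View pics/w2.png

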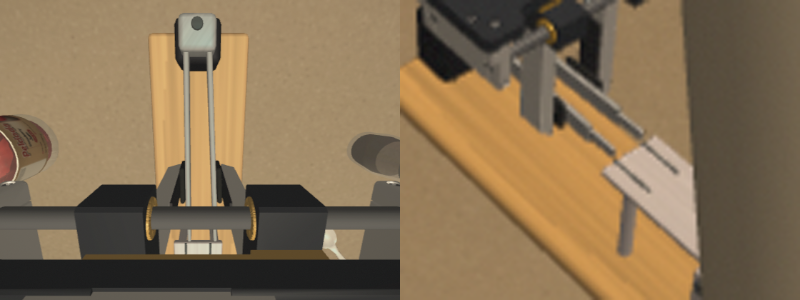

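The scene view shows the tips at (612,153) and (643,134), lined up with the gauge lines. I'll check the gap more closely in a wrist crop.

```bash
python3 - <<'E'
from h import *
a=robot.camera("wrist")[310:365,220:340];b=cv2.imread("pics/scene2.png")[225:265,295:355][:,:,::-1]
a=cv2.resize(a,(780,358),interpolation=cv2.INTER_CUBIC);b=cv2.resize(b,(345,230),interpolation=cv2.INTER_CUBIC)
o=np.zeros((590,780,3),np.uint8);o[:358]=a;o[359:589,:345]=b
cv2.imwrite("pics/c2.png",o[:,:,::-1])
E
```

```text
(no output)
```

View pics/c2.png

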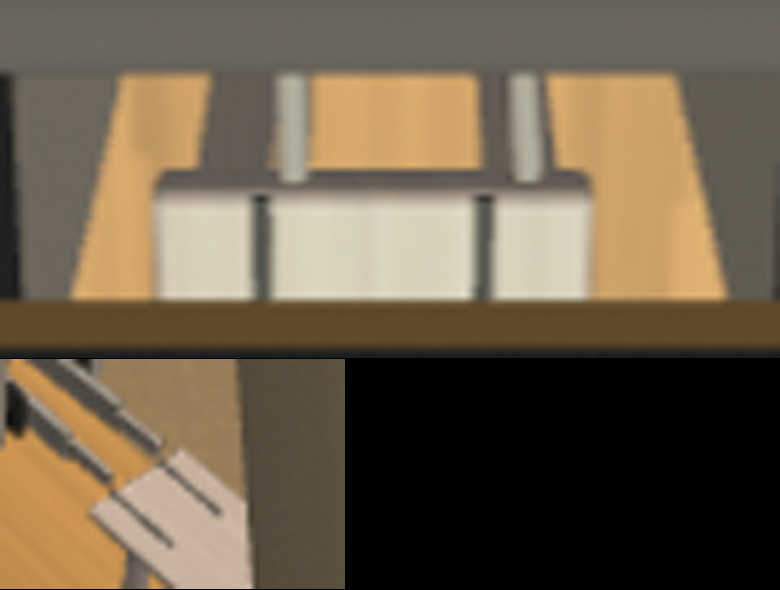

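In the crop the tips' inner faces are at 308 and 515 px, 207 px apart. The lines' inner edges are at 271 and 474 px, 203 px for 20 mm. Allowing for the tips being slightly nearer the camera, the gap is about 20 mm. I'll hold it for over a second and then hand in.

Emit:
servo_tool([
  [0,0,0,0,0,0],
  [0,0,0,0,0,0],
  [0,0,0,0,0,0],
  [0,0,0,0,0,0],
  [0,0,0,0,0,0],
  [0,0,0,0,0,0],
  [0,0,0,0,0,0],
  [0,0,0,0,0,0],
  [0,0,0,0,0,0],
  [0,0,0,0,0,0],
])

```text
time_s: 8.65
eef_pos: [0.5415, 0.0083, 0.1546]
tcp_rot: [[0.98, 0.2, -0.001], [0.2, -0.98, -0.0], [-0.001, -0.0, -1.0]]
contact_force: [-3.7, 1.2, 5.0]
grip_width: 0.0334
grasp_force: 4.4
```

Emit:
servo_tool([
  [0,0,0,0,0,0],
  [0,0,0,0,0,0],
  [0,0,0,0,0,0],
  [0,0,0,0,0,0],
  [0,0,0,0,0,0],
])

```text
time_s: 9.15
eef_pos: [0.5415, 0.0083, 0.1547]
tcp_rot: [[0.98, 0.2, -0.001], [0.2, -0.98, -0.0], [-0.001, -0.0, -1.0]]
contact_force: [-5.3, 1.4, 5.3]
grip_width: 0.0334
grasp_force: 4.4
```

```bash
python3 g.py .02 0 .153; python3 -c "
from plant import robot
print(robot.close_job())"
```

```text
t 9.15 tool-frame shift [ 0.0002 -0.0004  0.0017] pos [0.5415 0.0083 0.1547] F [-5.25  1.42  5.34] w 0.0333691600599062 4.433998949825764
yaw err -0.0005632809664274652 z [-1.22733811e-03 -1.97930195e-05 -9.99999247e-01]
the job is handed in; nothing more can be done
None
```

The gauge is clicked down and the tweezers are held steady at a tip gap I measured at about 20 mm in the camera picture; the jar, shaker and spoon were not touched, and the job was handed in at 9.2 s, with no verdict returned.

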